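Clamp the blood-tube rack on the mixer

ROBOT

A 7-joint arm with a two-finger parallel gripper is mounted at the origin on the work surface. World frame = base frame: x ahead of the robot, y to its left, z up, the work surface at z = 0. Lengths are in m, angles in rad, forces in N, time in s.
With the tool pointing down it reaches from about 0.35 to 0.775 m from the base axis. Payload 3.1 kg.
Tool frame: the origin (TCP) lies at the very end of the fingers, on their centre line; the grasp point (between the pads) lies robot.grasp_offset behind it (robot.grasp_offset is the distance from the TCP to the grasp point, in m); z points along the fingers, x is the direction in which the jaws open and shut, and the axes are right-handed (so a half turn about z gives the same grasp; the last joint's range is limited). The gripper opens to 85 mm and grips with 20 to 120 N. Pads are 22 mm wide; open, the fingers measure 114 mm over their backs; the gripper's body (76 mm by 85 mm) begins 54 mm behind the grasp point. The pads swing forward as they close: fully open they stand 13 mm farther back than shut.
Start: joints at [-1.373, 0.311, 0.014, 1.512, -0.004, 1.319, -0.027], TCP at [0.131, 0.534, 0.231] pointing down, gripper open.
Joint ranges: [-2.7, 2.7], [-0.3, 1.91], [-1.27, 1.3], [0.12, 2.57], [-1.44, 4.58], [0.2, 2.03], [-3.05, 3.05]. Speed limits (rad/s): [2.79, 2.79, 3.14, 3.14, 3.14, 3.14, 3.14].

INTERFACE

Orientations are given as a rotation vector (axis times angle).
In Python, from bench import readout, viewer, job, models, robot gives the robot as it stands.
- The arm moves only by the tool send_rows, never from a script. Its arguments are lists of equal length, an entry for each row: "linear": the shift along the tool's x, y, z in m, a list of three; "turn": the turn about the tool's z in rad. In form: {"linear": [[x, y, z], ...], "turn": [turn, ...]}. A call has 1 to 20 rows; each row shifts and turns the pose as measured when the row begins, along the tool's axes as they then stand; what a row does not reach is not made up. A row lasts 1/10 s, in which the tool goes at most 50 mm and 8.59 degrees, less where a joint would pass 70% of its speed; a pose out of reach is approached as far as the arm can. A call is refused whole if a number of a shift passes 0.05 or a number of a turn 0.15, either way. A call with a gripper value outside its range is refused whole. "fingers" is the closure, from 0 (fully open) to 1 (shut), set as the call begins (left out, the last holds). The fingers move at their own pace and stop on an object; "newtons" is the grip in N (left out, the last holds). Time passes only in rows, so rows that do not move let the fingers close. It gives the time, the measured TCP pose, the force and the opening at its end, in the units of the state.
- readout.state(): the state, without advancing time (a new reading comes with each control period).
- viewer.grab_frame(name): name is "scene" or "top" or "wrist"; returns the picture (420x560x3 uint8, red, green, blue); there is no depth.
- viewer.camera_model(name): a dict with "fx", "fy", "cx", "cy" (pixels), "cam_to_world" (4x4, takes a point from camera to world coordinates). Camera axes: x right, y up, looking along -z (the intrinsics and any distortion apply to the point x, -y, -z); pixel columns grow to the right and rows downward; lengths in m; the calibration is good to about 2 mm. A picture is of the moment at which its call begins: read the wrist's pose just before it. camera_model takes no time and is no camera call; for the wrist camera it gives the pose at the moment of the call.
- job.sign_off(): hands the job in, once; it reports no verdict.
Trained networks look in the newest picture that a camera, given by its name, has taken for a name from the list of things; names that differ only in an ending like _2 or _b are one class to them, and where a whole thing is asked for, a point or a joint stands for the part that bears it (a point fixed in the world has none). Each returns a list of dicts, best first, with "confidence" (0 to 1); they miss things now and then, are a little off and sometimes report something else, mostly with a low value. They report only what shows in the picture. A call takes as long as a camera call.
- models.search_frame(camera, thing): "xyz" ([x, y, z] in m, in the coordinates of the camera as it stood for that picture, good to about 4 mm: the middle of the surface that is visible of it).
- models.cut_out(camera, thing): "region" (420x560 bool, what is visible of it).
The state is a dict: "time_s": time; "qpos": joint angles; "joint_velocities": joint speeds; "effort": joint torques, N m; "ee_pos": TCP position; "tool_rot": TCP orientation; "contact_force": force on the tool from outside, world axes, zero at the start; "wrist_torque": the same for the moment, N m; "width": finger opening in m.
Only numpy, scipy, OpenCV 4.12 (cv2) and the standard library are available. Lean on these libraries where they do the work, as an engineer would, in place of code of your own. Each camera call takes 0.05 s, during which the arm holds its last target. There are 200 camera calls.

TASK

Slide the clamp's jaw along so that it pushes the tube rack snugly, but gently, up against the end stop on the mixer platform, and stop as soon as you feel the rack is home. Then flip the clamp's cam lever over its dead centre so that it snaps down and stays shut, with the pad pressing on the rack; do not shift the jaw forward any more once the lever is over. Leave the other things on the bench and on the platform where they are.

Things in the scene. Friction and masses are not known exactly. Their poses are not given: they have to be found in the camera images.
- mixer: Fixed bench mixer, white box 200 (x) x 370 (y) x 75 mm. Origin: centre of underside; flat platform 75 mm above. Directions here are the mixer's own: y along (clamp pushes to +y), x across, z up. The aluminium end stop (64 x 34 mm high) at the +y end is adjustable: its face is 115 to 155 mm from the origin in +y, is not measured and must be felt. Rails 14 mm high guide the rack, 2 mm play.
- tube_rack: White plastic tube rack with red-capped tubes, 75 (x) x 150 (y) x 60 mm high, cap tops at 88 mm, about 0.35 kg. It stands loose on the platform between the rails, some way short of the end stop. Origin at the centre of its underside. Sliding it takes about 1 to 3 N. It must never be pressed by the pad with more than 20 N.
- clamp_jaw (a joint): Sliding aluminium jaw of the clamp at the platform's -y end. Travel towards +y in m, 0 at its rear end, at most 0.085. It rubs: about 9 N moves it and it stays where it is left (it also slips back if the pad presses harder than about 9 N).
- jaw_tab (a point): Middle of the rear (-y) face of the jaw's upright push tab, 45 mm above the platform. The tab is an upright aluminium plate 50 (x) x 10 (y) mm whose top is 60 mm above the platform; push it from behind towards +y, or pinch it. It is 55 mm behind (-y of) the lever's hinge.
- clamp_pad: Black rubber pad, 56 (x) x 6 (y) x 32 mm, at the jaw's front (+y); meets the rack's -y face. Sprung against the jaw: 2.5 N per mm, 4 mm at most, then solid. Origin on the platform plane below the lever's hinge, plus the pad's own movement; its front face is 46 mm in +y from the origin.
- cam_lever (a joint): Cam lever's angle, rad. 0 = open: leaning 35 degrees from upright to +x. It swings about y to -x against an over-centre spring: 4 N along the knob's arc to start it, 7 N at 0.4 (up to 12 N if pushed off that line), nothing at dead centre (1.0); beyond it snaps by itself to the shut stop at 1.65 (59.5 degrees from upright, to -x). The cam drives the pad forward 2.4 mm per rad, 4 mm in all.
- lever_hinge (a point): The lever's hinge, on the y axis line, 42 mm above the platform; it travels with the jaw.
- lever_knob (a point): Centre of the black bar knob on the lever's end, a cylinder of radius 9 mm and 36 mm long, along y. It is 75 mm from the hinge; a steel rod of radius 6 mm joins the two.
- sample_jar: Small clear jar with white cap, radius 18, 50 mm high, standing on the platform near the +x, +y corner; leave it. Origin under its centre.
- spare_rack: Another white rack with tubes, 55 x 130 x 60 mm (tubes to 88), on the bench to the left; leave it. Origin under its centre.
- spray_bottle: White bottle, radius 32, 170 mm high, on the bench to the left; leave it. Origin under its centre.
- beaker: Clear beaker, radius 35, 90 mm high, on the bench to the right; leave it. Origin under its centre.
- timer: Flat white timer, 60 x 60 x 22 mm, on the bench to the right; leave it. Origin under its centre.
- tip_box: Blue pipette-tip box, 87 x 122 x 83 mm, on the bench to the far right; leave it. Origin under its centre.
- marker: Marker pen, 130 mm long, 14 mm thick, lying on the bench to the right; leave it. Origin under its centre.

How it is judged:
On the way, in this order (a step that is already met when the one before it is completed fails the run):
1. with the lever still open, the jaw's pad bears on the rack (contact force between clamp_pad and tube_rack above 1 N and value of joint cam_lever below 0.4 rad), for 0.2 s.
2. the lever has snapped over to its shut stop (value of joint cam_lever above 1.58 rad), for 0.2 s.
At the end, for the whole second after the job is handed in: The cam lever is at its shut stop (beyond 1.58 rad); the pad presses on the rack with more than 5 N, so the rack is against the end stop and the jaw was snug to within about 2 mm when the lever went over; the rack is level (0.05 rad) and at rest (value of joint cam_lever above 1.58 rad and contact force between clamp_pad and tube_rack above 5 N and angle between tube_rack's own z axis and vertical below 0.05 rad and linear speed of tube_rack below 0.01 m/s); the robot touches nothing.
It fails at once if the pad presses on the rack with more than 20 N (contact force between clamp_pad and tube_rack above 20 N).
It fails at once if the jaw is pushed forward with the lever over (value of joint cam_lever above 1.3 rad and velocity of joint clamp_jaw above 0.02 m/s).
It fails at once if a bystander is shifted by more than 20 mm (distance of any of spare_rack, spray_bottle, beaker, timer, tip_box, marker, sample_jar from where it was at the start of the episode above 0.02 m).
It also fails if it takes over 51 s, if anything falls off the work surface, if the arm or the gripper's body presses on something with over 40 N, if the wrist force passes 120 N, or if a joint passes its speed limit or range.

## Working session

There is one attempt and no reset: what is moved stays moved. The work goes in short steps, Python scripts to look and compute and a tool call to move; the robot and the scene stay as the last step left them, time stands still between calls to the robot, and variables do not carry over. Pictures are saved under pics/ and viewed, on a budget of 10 in all, crops included, one or two more only if the job needs it, and the job is handed in when it is done.

Besides the shell and the picture viewer there is one more tool, called as name([rows], argument=value, ...), one row to a line, values as JSON. send_rows: Moves the arm, as the interface text tells. Its arguments: {"type":"object","properties":{"linear":{"type":"array","items":{"type":"array","items":{"type":"number"}}},"turn":{"type":"array","items":{"type":"number"}},"fingers":{"type":"number"},"newtons":{"type":"number"}},"required":["linear","turn"]}

```bash
mkdir -p pics; ls
cat > h.py <<'E'
from bench import readout, viewer, job, models, robot
import numpy as np, cv2
from scipy.spatial.transform import Rotation as R
def grab(c,f):
    im=viewer.grab_frame(c); cv2.imwrite('pics/'+f,im[:,:,::-1]); return im
def find(c,t,n=2):
    M=np.array(viewer.camera_model(c)['cam_to_world'])
    return [(round(d['confidence'],2),np.round((M@np.r_[d['xyz'],1])[:3],4)) for d in models.search_frame(c,t)[:n]]
def ray(c,u,v,z):
    m=viewer.camera_model(c);M=np.array(m['cam_to_world'])
    d=M[:3,:3]@np.array([(u-m['cx'])/m['fx'],-(v-m['cy'])/m['fy'],-1]);o=M[:3,3]
    return o+d*(z-o[2])/d[2]
def proj(c,p):
    m=viewer.camera_model(c);q=np.linalg.inv(m['cam_to_world'])@np.r_[p,1]
    return np.array([m['cx']-m['fx']*q[0]/q[2],m['cy']+m['fy']*q[1]/q[2]])
E
python3 - <<'E'
from h import *
s=readout.state();print({k:np.round(v,3) for k,v in s.items()}, robot.grasp_offset)
for c in ['scene','top']:
    grab(c,c+'0.png'); m=viewer.camera_model(c); print({k:np.round(v,3).tolist() for k,v in m.items()})
    for t in ['mixer','tube_rack','clamp_pad','jaw_tab','lever_knob','lever_hinge','sample_jar']: print(c,t,find(c,t))
a=np.hstack([cv2.imread('pics/scene0.png'),cv2.imread('pics/top0.png')])
cv2.imwrite('pics/a.png',cv2.resize(a,(800,300)))
E
```

```text
pics
{'time_s': np.float64(0.0), 'qpos': array([-1.373,  0.312,  0.014,  1.513, -0.004,  1.319, -0.027]), 'joint_velocities': array([ 0.002,  0.001,  0.001, -0.001, -0.001, -0.001,  0.001]), 'effort': array([ 0.0000e+00, -3.7991e+01,  1.4600e-01, -2.3059e+01,  1.2000e-02,
        1.3000e-02,  0.0000e+00]), 'ee_pos': array([0.13 , 0.534, 0.23 ]), 'tool_rot': array([ 2.47 ,  1.939, -0.003]), 'contact_force': array([0.612, 0.936, 0.213]), 'wrist_torque': array([-0.04 ,  0.004,  0.009]), 'width': np.float64(0.085)} 0.0187
{'fx': 459.433, 'fy': 459.433, 'cx': 286.995, 'cy': 215.166, 'cam_to_world': [[0.872, -0.279, 0.403, 0.961], [0.49, 0.521, -0.699, -0.731], [-0.014, 0.807, 0.591, 0.784], [0.0, 0.0, 0.0, 1.0]]}
scene mixer [(0.97, array([ 0.571 , -0.1363,  0.0762]))]
scene tube_rack [(0.83, array([ 0.5568, -0.0243,  0.1375])), (0.71, array([ 0.5495, -0.1506,  0.1759]))]
scene clamp_pad [(0.41, array([ 0.5346, -0.1035,  0.1046]))]
scene jaw_tab [(0.83, array([ 0.5275, -0.1606,  0.1031]))]
scene lever_knob [(0.51, array([ 0.5509, -0.1502,  0.1747])), (0.41, array([0.447 , 0.4033, 0.0565]))]
scene lever_hinge [(0.97, array([ 0.5235, -0.1622,  0.1063]))]
scene sample_jar [(0.77, array([0.6398, 0.0934, 0.1138]))]
{'fx': 465.597, 'fy': 465.597, 'cx': 274.193, 'cy': 206.22, 'cam_to_world': [[0.029, 0.983, -0.182, 0.301], [-1.0, 0.027, -0.014, 0.023], [-0.009, 0.182, 0.983, 1.4], [0.0, 0.0, 0.0, 1.0]]}
top mixer [(0.55, array([ 0.5108, -0.063 ,  0.0743]))]
top tube_rack [(0.66, array([ 0.5362, -0.0051,  0.1339]))]
top clamp_pad [(0.51, array([ 0.5154, -0.0983,  0.1097]))]
top jaw_tab [(0.55, array([ 0.5093, -0.1482,  0.1092]))]
top lever_knob [(0.59, array([ 0.5382, -0.1442,  0.1637]))]
top lever_hinge [(0.82, array([ 0.5095, -0.1486,  0.1114]))]
top sample_jar [(0.57, array([0.629 , 0.1065, 0.1288]))]
```

View pics/a.png

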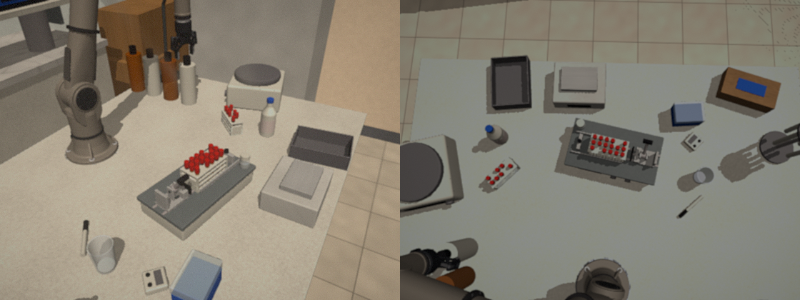

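Run:
```python
import cv2
a=cv2.imread('pics/scene0.png');b=cv2.imread('pics/top0.png')
p=proj=None
cv2.imwrite('pics/b.png',cv2.resize(b[120:360,200:420],None,fx=2.5,fy=2.5,interpolation=cv2.INTER_CUBIC))
```

```text
(no output)
```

View pics/b.png

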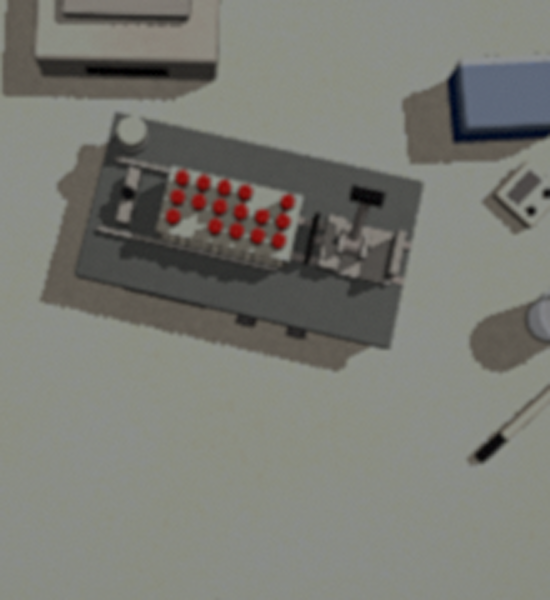

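The scene shows the mixer with its stop to the left (+y). In the crop its corners are (115,113), (422,183), (388,348) and (77,273), the knob is at about (367,195), and the tab bar is at about (398,255). I'll fit the mixer frame from these.

Run:
```python
from h import *
C=np.array([(115,113),(422,183),(388,348),(77,273)])/2.5+[200,120]
W=np.array([ray('top',u,v,.075) for u,v in C]);print(W.round(4))
# model corners: (+x,+y),(+x,-y),(-x,-y),(-x,+y)
m=np.array([(.1,.185),(.1,-.185),(-.1,-.185),(-.1,.185)])
c=W[:,:2].mean(0);H=m.T@(W[:,:2]-c);th=np.arctan2(H[0,1]-H[1,0],H[0,0]+H[1,1])
Rm=np.array([[np.cos(th),-np.sin(th)],[np.sin(th),np.cos(th)]])
print('yaw',th,'c',c,'res',(W[:,:2]-c-m@Rm.T).round(4))
def loc(p): return ((np.array(p)[:2]-c)@Rm).round(4)
for n,(u,v),z in [('tab top',(398,257),.135),('knob',(367,195),.178),('stop',(130,195),.109),('rackR',(300,232),.135),('rackL',(167,205),.135)]:
    p=ray('top',u/2.5+200,v/2.5+120,z);print(n,p.round(4),loc(p))
x=R.from_rotvec(readout.state()['tool_rot']).as_matrix();print(x.round(3), 'mixer y',Rm[:,1])
for t in ['jaw_tab','lever_knob','lever_hinge','clamp_pad','tube_rack','sample_jar']:
  for k in ['scene','top']:
    viewer.grab_frame(k) if t=='jaw_tab' else 0
    print(t,k,[(a,loc(b),b[2]) for a,b in find(k,t,1)])
r=models.cut_out('top','mixer')[0]['region'].astype(np.uint8)
print(cv2.minAreaRect(cv2.findNonZero(r)))
for k in m: print(proj('scene',np.r_[c+Rm@k,.075]).round(0))
```

```text
[[ 0.6666  0.1291  0.075 ]
 [ 0.5919 -0.2311  0.075 ]
 [ 0.3997 -0.1911  0.075 ]
 [ 0.4756  0.1652  0.075 ]]
yaw -0.20466021817396013 c [ 0.53344194 -0.03195321] res [[-0.0024  0.0002]
 [-0.0019  0.0024]
 [ 0.0018  0.0017]
 [ 0.0024 -0.0043]]
tab top [ 0.495  -0.1926  0.135 ] [-0.005  -0.1651]
knob [ 0.5545 -0.1525  0.178 ] [ 0.0451 -0.1137]
stop [0.5617 0.1056 0.109 ] [-0.0003  0.1404]
rackR [ 0.5199 -0.085   0.135 ] [-0.0025 -0.0547]
rackL [0.5462 0.0625 0.135 ] [-0.0067  0.0951]
[[ 0.238  0.971  0.   ]
 [ 0.971 -0.238  0.   ]
 [ 0.     0.    -1.   ]] mixer y [0.20323448 0.9791301 ]
jaw_tab scene [(0.78, array([ 0.0166, -0.1223]), np.float64(0.1025))]
jaw_tab top [(0.55, array([ 1.000e-04, -1.182e-01]), np.float64(0.1092))]
lever_knob scene [(0.77, array([ 0.0403, -0.1132]), np.float64(0.1749))]
lever_knob top [(0.72, array([ 0.0244, -0.1101]), np.float64(0.1644))]
lever_hinge scene [(0.93, array([ 0.0166, -0.1299]), np.float64(0.1078))]
lever_hinge top [(0.65, array([ 0.0032, -0.1174]), np.float64(0.1097))]
clamp_pad scene [(0.53, array([ 0.058 , -0.0935]), np.float64(0.0764))]
clamp_pad top []
tube_rack scene [(0.97, array([0.0218, 0.0107]), np.float64(0.1394))]
tube_rack top [(0.91, array([-0.0048,  0.0269]), np.float64(0.1346))]
sample_jar scene [(0.56, array([0.0778, 0.1417]), np.float64(0.1138))]
sample_jar top [(0.6, array([0.0623, 0.154 ]), np.float64(0.1245))]
((299.924560546875, 213.50726318359375), (128.76693725585938, 71.99698638916016), 12.92599868774414)
[358. 232.]
[254. 321.]
[189. 275.]
[296. 203.]
```

send_rows([
  [0,0.02,0],
  [0,0.05,0],
  [0,0.05,0],
  [0,0.05,0],
  [-0.04,0.02,0],
  [-0.04,0.02,0],
  [-0.04,0.02,0],
  [-0.04,0.02,0],
  [-0.04,0.02,0],
  [-0.04,0.02,0],
  [-0.04,0.02,0],
  [-0.04,0.02,0],
  [-0.04,0.02,0],
  [-0.04,0.02,0],
  [-0.04,0.02,0],
  [-0.04,0.02,0],
  [-0.04,0.02,0],
  [0,0,0],
], turn=[-0.03,0,0,0,0,0,0,0,0,0,0,0,0,0,0,0,0,0], fingers=1, newtons=40)

```text
time_s: 3.35
ee_pos: [0.4584, -0.0839, 0.2279]
tool_rot: [2.431, 1.986, 0.009]
contact_force: [-0.7, -0.5, 0.0]
width: -0.0001
```

```bash
cat >> h.py <<'E'
c0=np.array([.53344,-.03195]);th0=-.21
Rm=np.array([[np.cos(th0),-np.sin(th0)],[np.sin(th0),np.cos(th0)]])
def loc(p): return ((np.array(p)[:2]-c0)@Rm).round(4)
def st():
    s=readout.state();X=R.from_rotvec(s['tool_rot']).as_matrix();f=np.array(s['contact_force'])
    print('t',s['time_s'],'mix',loc(s['ee_pos']),'ee',np.round(s['ee_pos'],4),'Ftool',(X.T@f).round(2),'yaw',np.arctan2(X[1,0],X[0,0])-np.pi/2,'w',s['width'])
    return s,X
E
python3 - <<'E'
from h import *
s,X=st()
t=np.r_[c0+Rm@[-.003,-.215],.23];print('move tool',X.T@(t-s['ee_pos']))
E
```

```text
t 3.35 mix [-0.0625 -0.0665] ee [ 0.4584 -0.0839  0.2279] Ftool [-0.66 -0.61 -0.02] yaw -0.2005712734780365 w -0.0001311413182101129
move tool [-0.14909129  0.05814773 -0.00220585]
```

send_rows([
  [-0.04,0.015,0],
  [-0.04,0.015,0],
  [-0.04,0.015,0],
  [-0.03,0.013,0],
  [0,0,0],
  [0,0,0],
], turn=[0.01,0,0,0,0,0])

```text
time_s: 3.95
ee_pos: [0.4863, -0.2445, 0.227]
tool_rot: [2.438, 1.979, 0.012]
contact_force: [-0.2, 1.3, 0.1]
width: -0.0002
```

Run:
```python
from h import *
s,X=st()
im=grab('wrist','w1.png')
for t in ['jaw_tab','lever_hinge','lever_knob','clamp_pad','tube_rack']:
  print(t,[(a,loc(b),b[2]) for a,b in find('wrist',t,2)])
for n,p in [('tab top',(0,-.164,.135)),('knob',(.043,-.114,.178))]:
  print(n,proj('wrist',np.r_[c0+Rm@p[:2],p[2]]))
```

```text
t 3.95 mix [-0.0018 -0.2177] ee [ 0.4863 -0.2445  0.227 ] Ftool [ 1.26 -0.46 -0.14] yaw -0.20734464777710127 w -0.00018650090108805387
jaw_tab [(0.97, array([-0.0026, -0.1258]), np.float64(0.1082)), (0.59, array([-0.004 , -0.0424]), np.float64(0.1349))]
lever_hinge [(0.74, array([ 0.003, -0.123]), np.float64(0.1111))]
lever_knob []
clamp_pad [(0.91, array([-0.0055, -0.0694]), np.float64(0.1031))]
tube_rack [(0.63, array([-0.0016, -0.0405]), np.float64(0.1335))]
tab top [345.79556331 213.04907345]
knob [428.43322261 295.99875134]
```

View pics/w1.png

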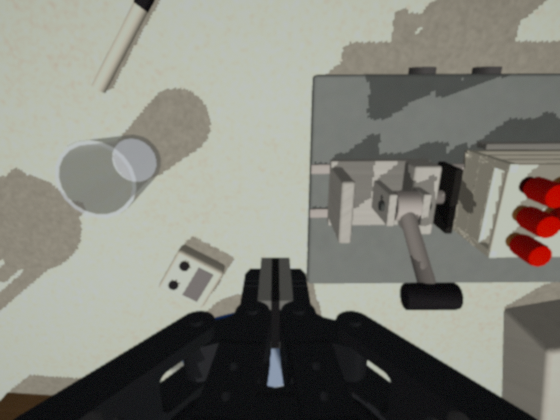

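The wrist view shows the tab top at about (341,203), the hinge at (408,200), the knob at (432,296) and the pad at (448,197). This agrees with the estimate to a few mm, so I'm descending behind the tab.

send_rows([
  [0,-0.003,0.03],
  [0,0,0.035],
  [0,0,0.03],
  [0,0,0.01],
  [0,0,0],
  [0,0,0],
], turn=[0,0,0,0,0,0])

```text
time_s: 4.85
ee_pos: [0.4887, -0.2374, 0.1229]
tool_rot: [2.421, 1.991, 0.024]
contact_force: [0.5, -0.3, 1.3]
width: 0.0002
```

Run:
```python
from h import *
st()
```

```text
t 4.85 mix [-0.0009 -0.2103] ee [ 0.4887 -0.2374  0.1229] Ftool [-0.16  0.53 -1.31] yaw -0.19439452185594108 w 0.00016810222634933283
```

send_rows([
  [0.005,-0.002,0],
  [0.005,-0.002,0],
  [0.005,0,0],
  [0.004,0,0],
  [0.004,0,0],
  [0.003,0,0],
  [0,0,0],
], turn=[0.01,0,0,0,0,0,0])

```text
time_s: 5.55
ee_pos: [0.494, -0.2095, 0.1285]
tool_rot: [2.424, 1.975, 0.034]
contact_force: [0.5, 0.0, 0.0]
width: -0.0
```

Run:
```python
from h import *
st()
```

```text
t 5.55 mix [-0.0015 -0.1819] ee [ 0.494  -0.2095  0.1285] Ftool [0.14 0.46 0.01] yaw -0.20344019387444212 w -2.983327278332188e-05
```

send_rows([
  [0.0,-0.003,0.007],
  [0,0,0],
  [0.003,0,0.0],
  [0.003,0,0],
  [0.003,0,0],
  [0,0,0],
], turn=[0,0,0,0,0,0])

```text
time_s: 6.15
ee_pos: [0.491, -0.2094, 0.1213]
tool_rot: [2.423, 1.959, 0.021]
contact_force: [-0.2, -0.1, -0.3]
width: -0.0003
```

Run:
```python
from h import *
st()
```

```text
t 6.15 mix [-0.0045 -0.1824] ee [ 0.491  -0.2094  0.1213] Ftool [-0.16 -0.21  0.29] yaw -0.2114357014173851 w -0.0002791516034809165
```

send_rows([
  [0.005,0,0],
  [0.005,0,0],
  [0.005,0,0],
], turn=[0,0,0])

```text
time_s: 6.45
ee_pos: [0.4913, -0.2073, 0.1217]
tool_rot: [2.421, 1.939, 0.0]
contact_force: [-0.4, -8.9, -2.5]
width: -0.0002
```

Run:
```python
from h import *
st()
im=grab('wrist','w2.png')
```

```text
t 6.45 mix [-0.0047 -0.1802] ee [ 0.4913 -0.2073  0.1217] Ftool [-8.67  1.51  2.8 ] yaw -0.22026392911033188 w -0.00022689750490350455
```

View pics/w2.png

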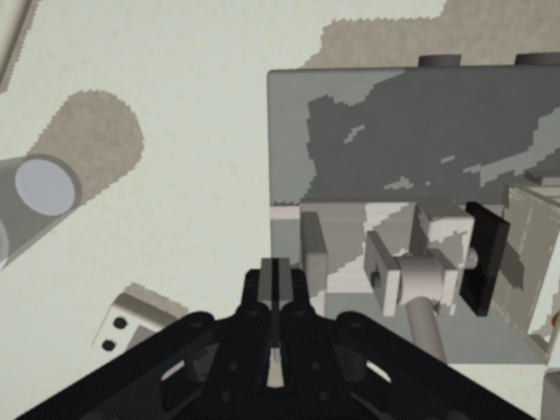

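Run:
```python
from h import *
s,X=st()
print('tcp',proj('wrist',s['ee_pos']))
for x in (-.03,-.005,.02): print(x,proj('wrist',np.r_[c0+Rm@[x,-.1625],.135]))
```

```text
t 6.5 mix [-0.0047 -0.1798] ee [ 0.4913 -0.2069  0.1216] Ftool [-8.72  1.05  2.5 ] yaw -0.2198471334749963 w -0.00012689641942378188
tcp [277.43764282 276.5963328 ]
-0.03 [317.83971915 242.61107468]
-0.005 [315.82534637 292.89235367]
0.02 [314.03853788 337.49334188]
```

Run:
```python
from h import *
s,X=st()
for p in [(-.1,-.185,.075),(0,-.185,.075)]: print(p,proj('wrist',np.r_[c0+Rm@p[:2],p[2]]))
print(loc(ray('wrist',270,72,.075)),loc(ray('wrist',302,208,.135)),loc(ray('wrist',272,205,.08)), loc(ray('wrist',420,280,.125)))
m=viewer.camera_model('wrist');print(np.round(m['cam_to_world'],3),m.keys())
```

```text
t 6.5 mix [-0.0047 -0.1798] ee [ 0.4913 -0.2069  0.1216] Ftool [-8.72  1.05  2.5 ] yaw -0.2198471334749963 w -0.00012689641942378188
(-0.1, -0.185, 0.075) [267.74148005  66.97857474]
(0, -0.185, 0.075) [270.56806728 241.46768203]
[-0.0976 -0.1839] [-0.0455 -0.1694] [-0.0261 -0.1836] [-0.0055 -0.1129]
[[ 0.218 -0.914 -0.342  0.405]
 [ 0.976  0.195  0.101 -0.185]
 [-0.025 -0.356  0.934  0.26 ]
 [ 0.     0.     0.     1.   ]] dict_keys(['fx', 'fy', 'cx', 'cy', 'cam_to_world'])
```

send_rows([
  [0.006,0,0],
  [0.006,0,0],
  [0.006,0,0],
], turn=[-0.01,0,0])

```text
time_s: 6.8
ee_pos: [0.492, -0.204, 0.1219]
tool_rot: [2.408, 1.929, -0.022]
contact_force: [-0.7, -8.8, -1.8]
width: -0.0001
```

Run:
```python
from h import *
st()
```

```text
t 6.8 mix [-0.0047 -0.1769] ee [ 0.492  -0.204   0.1219] Ftool [-8.64  1.12  2.25] yaw -0.22070861154419052 w -0.00011534431763763005
```

send_rows([
  [0.01,0,0],
  [0.01,0,0],
  [0.01,0,0],
], turn=[-0.01,0,0])

```text
time_s: 7.1
ee_pos: [0.4947, -0.1908, 0.1222]
tool_rot: [2.397, 1.916, -0.046]
contact_force: [-2.4, -10.6, 1.1]
width: -0.0001
```

```bash
sed -i "s/print('t'/print('z',X[:,2].round(3),end=' ');print('t'/" h.py
python3 - <<'E'
from h import *
st()
E
```

```text
z [ 0.022 -0.076 -0.997] t 7.1 mix [-0.0048 -0.1634] ee [ 0.4947 -0.1908  0.1222] Ftool [-10.93   0.02  -0.35] yaw -0.223503442539998 w -8.88635111131012e-05
```

send_rows([
  [0.01,0,0],
  [0.01,0,0],
  [0.01,0,0],
], turn=[-0.01,0,0])

```text
time_s: 7.4
ee_pos: [0.497, -0.1796, 0.1225]
tool_rot: [2.385, 1.901, -0.074]
contact_force: [-3.1, -9.9, 1.8]
width: -0.0002
```

Run:
```python
from h import *
st()
im=grab('top','t2.png');cv2.imwrite('pics/t2c.png',cv2.resize(im[150:250,240:380,::-1],None,fx=4,fy=4,interpolation=cv2.INTER_CUBIC))
```

```text
z [ 0.019 -0.101 -0.995] t 7.4 mix [-0.0049 -0.152 ] ee [ 0.497  -0.1796  0.1225] Ftool [-10.49  -0.8   -0.85] yaw -0.2268026349526635 w -0.00016980801205264775
```

View pics/t2c.png

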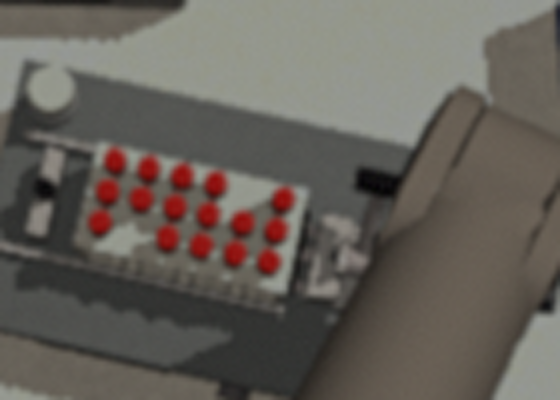

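Run:
```python
from h import *
for n,u,v,z in [('rackL',86,195,.135),('stopface',60,190,.109),('rackR',300,240,.135)]: print(n,loc(ray('top',u/4+240,v/4+150,z)))
```

```text
rackL [-0.0017  0.1115]
stopface [0.0024 0.1325]
rackR [ 0.0022 -0.0396]
```

send_rows([
  [0.01,0,0],
  [0.01,0,0],
  [0.01,0,0],
], turn=[-0.01,0,0])

```text
time_s: 7.75
ee_pos: [0.4993, -0.1681, 0.1228]
tool_rot: [2.373, 1.887, -0.101]
contact_force: [-2.4, -10.2, 2.7]
width: -0.0003
```

Run:
```python
from h import *
st()
```

```text
z [ 0.015 -0.125 -0.992] t 7.75 mix [-0.005  -0.1403] ee [ 0.4993 -0.1681  0.1228] Ftool [-1.075e+01  1.000e-02 -1.400e+00] yaw -0.23009190823589054 w -0.0003441051106584851
```

send_rows([
  [0.009,0,0],
  [0.009,0,0],
], turn=[-0.02,-0.01])

```text
time_s: 7.95
ee_pos: [0.5007, -0.1628, 0.1231]
tool_rot: [2.344, 1.906, -0.12]
contact_force: [-2.4, -10.2, 2.7]
width: 0.0003
```

Run:
```python
from h import *
st()
```

```text
z [ 0.013 -0.142 -0.99 ] t 7.95 mix [-0.0047 -0.1348] ee [ 0.5007 -0.1628  0.1231] Ftool [-10.72  -0.19  -1.22] yaw -0.2082957302835189 w 0.0002587049657001654
```

send_rows([
  [0.009,0,0],
], turn=[0])

```text
time_s: 8.05
ee_pos: [0.5012, -0.1602, 0.1232]
tool_rot: [2.343, 1.897, -0.129]
contact_force: [-1.9, -10.1, 2.7]
width: -0.0001
```

send_rows([
  [0.008,0,0],
], turn=[0])

```text
time_s: 8.15
ee_pos: [0.5015, -0.1584, 0.1234]
tool_rot: [2.343, 1.888, -0.138]
contact_force: [-2.8, -10.5, 3.1]
width: -0.0002
```

send_rows([
  [0.008,0,0],
], turn=[0])

```text
time_s: 8.25
ee_pos: [0.5017, -0.1569, 0.1235]
tool_rot: [2.342, 1.879, -0.147]
contact_force: [-2.7, -10.9, 2.2]
width: -0.0001
```

send_rows([
  [0.008,0,0],
], turn=[0])

```text
time_s: 8.35
ee_pos: [0.5018, -0.1564, 0.1236]
tool_rot: [2.342, 1.869, -0.157]
contact_force: [-3.1, -12.5, 2.7]
width: -0.0001
```

send_rows([
  [0.008,0,0],
], turn=[0])

```text
time_s: 8.45
ee_pos: [0.5017, -0.1564, 0.1238]
tool_rot: [2.341, 1.858, -0.168]
contact_force: [-3.1, -13.5, 2.2]
width: -0.0002
```

Run:
```python
from h import *
st()
im=grab('top','t3.png');a=cv2.resize(im[150:250,240:340,::-1],None,fx=4,fy=4,interpolation=cv2.INTER_CUBIC)
im=grab('scene','s3.png');p=proj('scene',np.r_[c0,.13]).astype(int);print(p)
b=cv2.resize(im[p[1]-80:p[1]+70,p[0]-75:p[0]+75,::-1],(400,400),interpolation=cv2.INTER_CUBIC)
cv2.imwrite('pics/t3c.png',np.hstack([a,b]))
```

```text
z [ 0.004 -0.185 -0.983] t 8.45 mix [-0.0051 -0.1283] ee [ 0.5017 -0.1564  0.1238] Ftool [-14.06   0.13   0.31] yaw -0.233505039999943 w -0.00023751286509939463
[277 234]
```

View pics/t3c.png

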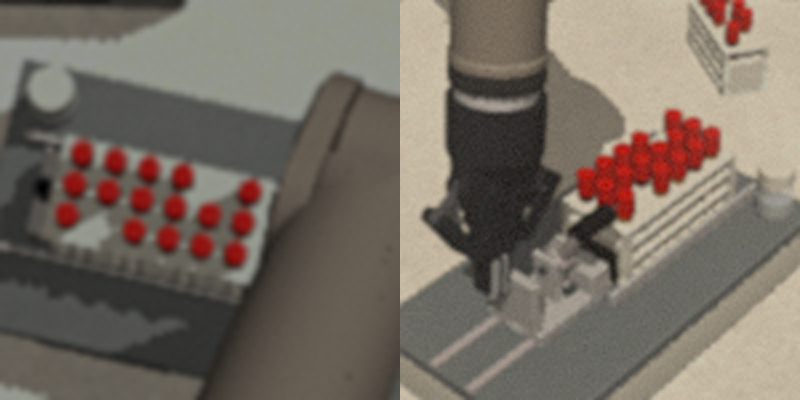

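The top view shows the rack's left edge now meeting the stop. The force rose from 10.5 to 14 N while the jaw stalled, so the rack is home. I'm backing off and rising.

send_rows([
  [-0.01,0,0],
  [-0.02,0,0],
  [-0.02,0,0],
  [-0.01,0,-0.02],
  [0,0,-0.03],
  [0,0,-0.03],
  [0,0,-0.03],
  [0,0,0],
], turn=[0,0,0,0,0,0,0,0])

```text
time_s: 9.35
ee_pos: [0.4853, -0.1877, 0.2444]
tool_rot: [2.352, 1.871, -0.162]
contact_force: [0.3, 0.3, 0.0]
width: 0.0
```

Run:
```python
from h import *
s,X=st();print(X.round(3))
im=grab('wrist','w4.png');cv2.imwrite('pics/w4.png',im[:,:,::-1])
print(find('wrist','lever_knob'),find('wrist','clamp_pad'))
viewer.grab_frame('scene');print(find('scene','lever_knob'))
for n,p in [('knob',(.043,-.06,.178)),('hinge',(0,-.06,.117)),('tab',(0,-.11,.135))]:
  print(n,proj('wrist',np.r_[c0+Rm@p[:2],p[2]]))
```

```text
z [-0.002 -0.17  -0.986] t 9.35 mix [-0.0146 -0.1623] ee [ 0.4853 -0.1877  0.2444] Ftool [ 0.38  0.2  -0.08] yaw -0.230168177728997 w 1.757158047186988e-05
[[ 0.225  0.974 -0.002]
 [ 0.96  -0.222 -0.17 ]
 [-0.166  0.036 -0.986]]
[(0.74, array([ 0.5481, -0.0941,  0.1654]))] [(0.57, array([ 0.5119, -0.0954,  0.1069])), (0.52, array([ 0.5471, -0.0934,  0.1643]))]
[(0.63, array([ 0.5602, -0.0971,  0.1765]))]
knob [447.25320668 318.22812427]
hinge [432.12791784 222.78479325]
tab [368.82887967 228.88112547]
```

View pics/w4.png

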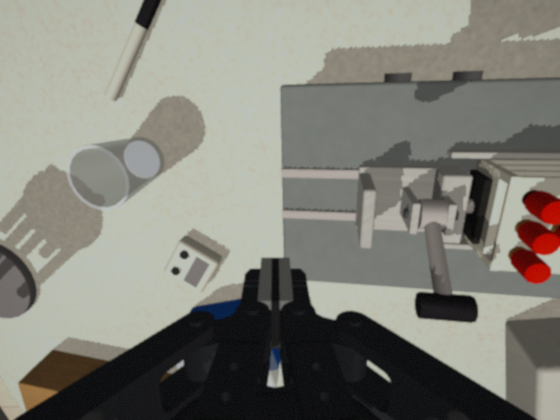

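The wrist view puts the knob at (446,307), the hinge at (435,213) and the tab at (366,210), so the lever is still open and the pad is against the rack. The knob is at mixer coordinates of about (0.038, -0.060). Next I go to its +x side.

Run:
```python
from h import *
s,X=st()
a=np.r_[c0+Rm@[.080,-.062],.235];b=a.copy();b[2]=.166
print('m1',X.T@(a-s['ee_pos']),'m2',X.T@(b-a),'push -x 10mm',X.T@np.r_[Rm@[-.01,0],0])
```

```text
z [-0.013 -0.17  -0.985] t 9.6 mix [-0.0183 -0.1635] ee [ 0.4815 -0.1881  0.239 ] Ftool [-0.07  0.25  0.54] yaw -0.23074582886182027 w -0.00017372254899691706
m1 [ 0.10275218  0.09647054 -0.01094129] m2 [ 0.01160583 -0.00176298  0.06799409] push -x 10mm [-0.00020449 -0.00999539 -0.00022426]
```

send_rows([
  [0.025,0.025,-0.003],
  [0.025,0.025,-0.003],
  [0.025,0.025,-0.003],
  [0.025,0.02,-0.003],
  [0.0,0,0],
  [0,0,0],
], turn=[0,0,0,0,0,0])

```text
time_s: 10.2
ee_pos: [0.5951, -0.1099, 0.2266]
tool_rot: [2.373, 1.874, -0.193]
contact_force: [-0.5, -1.2, -0.7]
width: -0.0005
```

Run:
```python
from h import *
s,X=st()
b=np.r_[c0+Rm@[.080,-.062],.166]
print(X.T@(b-s['ee_pos']))
```

```text
z [-0.031 -0.166 -0.986] t 10.2 mix [ 0.0766 -0.0634] ee [ 0.5951 -0.1099  0.2266] Ftool [-1.14 -0.18  0.86] yaw -0.23432865427375238 w -0.0005091730694032193
[0.0116719  0.00287639 0.05947828]
```

send_rows([
  [0.003,0.003,0.02],
  [0.004,0,0.02],
  [0.004,0,0.017],
  [0,0,0],
], turn=[0,0,0,0])

```text
time_s: 10.6
ee_pos: [0.5944, -0.1129, 0.1648]
tool_rot: [2.38, 1.87, -0.201]
contact_force: [0.3, 0.5, -0.1]
width: 0.0001
```

Run:
```python
from h import *
s,X=st()
im=grab('wrist','w5.png')
for n,p in [('hinge',(-.005,-.06,.117)),('knob',(.038,-.06,.178))]:
  print(n,proj('wrist',np.r_[c0+Rm@p[:2],p[2]]))
print(proj('wrist',s['ee_pos']))
```

```text
z [-0.037 -0.166 -0.985] t 10.6 mix [ 0.0765 -0.0664] ee [ 0.5944 -0.1129  0.1648] Ftool [ 0.54  0.13 -0.02] yaw -0.239263332737933 w 6.460755956415029e-05
hinge [300.88390759  95.0278931 ]
knob [286.60582144 208.46829925]
[278.77695391 273.49397942]
```

View pics/w5.png

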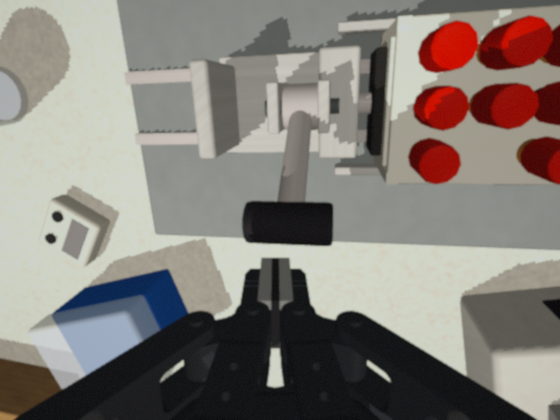

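The wrist view shows the knob at (288,223), directly ahead of the fingers at (276,265). I'm pushing towards -x.

send_rows([
  [0.001,-0.01,0],
  [0.001,-0.01,0],
  [0,-0.01,-0.001],
  [0,-0.01,-0.001],
  [0,-0.01,-0.001],
  [0,-0.01,-0.001],
], turn=[-0.02,-0.01,0,0,0,0])

```text
time_s: 11.25
ee_pos: [0.556, -0.1053, 0.183]
tool_rot: [2.322, 1.877, -0.142]
contact_force: [5.8, -0.9, -4.8]
width: -0.0002
```

Run:
```python
from h import *
s,X=st()
```

```text
z [ 0.022 -0.178 -0.984] t 11.25 mix [ 0.0373 -0.0671] ee [ 0.556  -0.1053  0.183 ] Ftool [1.17 5.54 4.97] yaw -0.2163638565733541 w -0.0001874568075739077
```

send_rows([
  [0,-0.004,0.01],
  [0,-0.006,0.01],
], turn=[0,0])

```text
time_s: 11.45
ee_pos: [0.562, -0.1089, 0.1744]
tool_rot: [2.299, 1.861, -0.096]
contact_force: [9.9, -0.2, 8.6]
width: 0.0002
```

Run:
```python
from h import *
s,X=st()
```

```text
z [ 0.064 -0.181 -0.981] t 11.45 mix [ 0.0439 -0.0693] ee [ 0.562  -0.1089  0.1744] Ftool [ 0.54 10.54 -7.79] yaw -0.2180891409840573 w 0.00018419787741828108
```

send_rows([
  [0,-0.013,0.004],
  [0,-0.014,0.004],
  [0,-0.014,0.004],
], turn=[0,0,0])

```text
time_s: 11.75
ee_pos: [0.552, -0.1069, 0.1787]
tool_rot: [2.257, 1.831, -0.017]
contact_force: [9.3, -0.7, 9.2]
width: -0.0001
```

Run:
```python
from h import *
s,X=st();print(X[:,1])
```

```text
z [ 0.138 -0.188 -0.972] t 11.75 mix [ 0.0338 -0.0694] ee [ 0.552  -0.1069  0.1787] Ftool [-0.07 10.73 -7.53] yaw -0.22170952194121374 w -0.00013964176752139074
[ 0.96633874 -0.18970755  0.17378289]
```

send_rows([
  [0,-0.02,-0.001],
  [0,-0.025,-0.001],
], turn=[0,0])

```text
time_s: 11.95
ee_pos: [0.5196, -0.1004, 0.1816]
tool_rot: [2.241, 1.815, 0.016]
contact_force: [3.8, -1.9, -1.3]
width: 0.0001
```

Run:
```python
from h import *
s,X=st();print(X[:,1])
```

```text
z [ 0.169 -0.191 -0.967] t 11.95 mix [ 0.0007 -0.0698] ee [ 0.5196 -0.1004  0.1816] Ftool [-0.85  3.76  2.23] yaw -0.22522526042489743 w 9.966549589383023e-05
[ 0.96066678 -0.18782972  0.20454667]
```

send_rows([
  [0,-0.02,-0.001],
  [0,-0.015,-0.001],
], turn=[0,0])

```text
time_s: 12.15
ee_pos: [0.4852, -0.0945, 0.1791]
tool_rot: [2.242, 1.81, 0.025]
contact_force: [-0.1, 0.2, 0.3]
width: -0.0002
```

Run:
```python
from h import *
s,X=st();print(X[:,1])
im=grab('scene','s6.png');p=proj('scene',np.r_[c0,.13]).astype(int)
a=cv2.resize(im[p[1]-80:p[1]+70,p[0]-75:p[0]+75,::-1],(400,400),interpolation=cv2.INTER_CUBIC)
im=grab('wrist','w6.png');b=cv2.resize(im[:,:,::-1],(400,300));b=cv2.copyMakeBorder(b,0,100,0,0,0)
cv2.imwrite('pics/s6c.png',np.hstack([a,b]))
```

```text
z [ 0.175 -0.189 -0.966] t 12.15 mix [-0.0341 -0.0712] ee [ 0.4852 -0.0945  0.1791] Ftool [ 0.18 -0.07 -0.33] yaw -0.2281118117451646 w -0.00023841786113522884
[ 0.95886917 -0.19013454  0.21075763]
```

View pics/s6c.png

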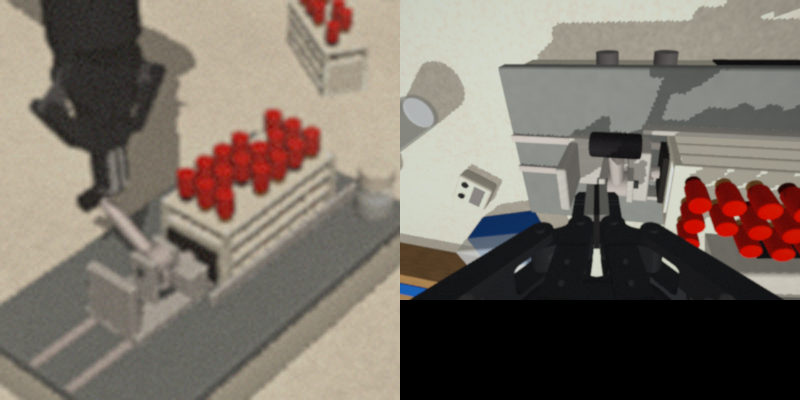

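The scene view shows the lever snapped over to -x, with the knob well past the fingers and no force on the tool. I'm retracting up and clear.

send_rows([
  [0,0.02,-0.02],
  [0,0.02,-0.03],
  [0,0,-0.04],
  [0,0,-0.03],
  [0,0,0],
  [0,0,0],
], turn=[0,0,0,0,0,0])

```text
time_s: 12.85
ee_pos: [0.5042, -0.0815, 0.3106]
tool_rot: [2.246, 1.807, 0.032]
contact_force: [0.1, 0.4, -0.7]
width: -0.0001
```

Run:
```python
from h import *
s,X=st()
im=grab('wrist','w7.png');k=find('wrist','lever_knob',1);print(k,[loc(x[1]) for x in k])
viewer.grab_frame('scene');k=find('scene','lever_knob',1);print(k,[loc(x[1]) for x in k])
for a in (1.0,1.3,1.58,1.65):
  t=np.radians(35)-a;p=(-.005+.075*np.sin(t),-.06,.117+.075*np.cos(t));print(a,np.round(p,3),proj('wrist',np.r_[c0+Rm@p[:2],p[2]]))
```

```text
z [ 0.178 -0.186 -0.966] t 12.85 mix [-0.0183 -0.0545] ee [ 0.5042 -0.0815  0.3106] Ftool [ 0.52 -0.12  0.62] yaw -0.23170114270617348 w -0.00011229865464448204
[(0.96, array([ 0.4627, -0.0829,  0.154 ]))] [array([-0.0586, -0.0646])]
[(0.54, array([ 0.4849, -0.0869,  0.1436]))] [array([-0.036 , -0.0639])]
1.0 [-0.033 -0.06   0.186] [292.4738716  153.48576481]
1.3 [-0.053 -0.06   0.175] [294.12765423 124.55601651]
1.58 [-0.067 -0.06   0.159] [296.17867362 101.02739792]
1.65 [-0.07  -0.06   0.155] [296.73182019  96.05997346]
```

View pics/w7.png

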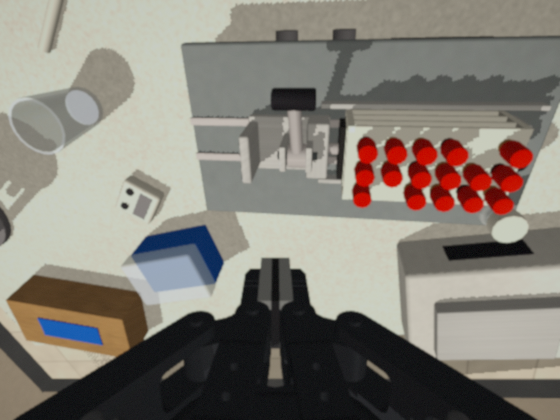

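The knob is at (294,99), which matches the shut-stop prediction (297,96–101). The network gives its height as 0.154 m against 0.155 m expected. The pad is against the rack and the arm is clear.

```bash
python3 -c "
from h import *
st();print(job.sign_off())"
```

```text
z [ 0.173 -0.187 -0.967] t 13.05 mix [-0.0195 -0.0549] ee [ 0.5029 -0.0815  0.3087] Ftool [ 1.7   0.15 -0.18] yaw -0.23170539087250064 w -0.00010516710784376562
the job is handed in; nothing more can be done
None
```

The rack is against the end stop, the cam lever is over and at its shut stop, and I handed the job in at about 13 s. I could not measure the final pad force, and the sign-off gives no verdict.

- **Rack:** I pushed the jaw tab from behind with closed fingers. The push force held at about 10.5 N while the rack slid, then rose to about 14 N as motion stalled. That is roughly 5 N on the pad, and the top picture showed the rack touching the stop. I backed off there.
- **Lever:** I pushed the knob towards -x past dead centre, and it snapped over without further pushing. My first, smaller steps lost ground against the spring, so I used larger ones.
- **Last checks:** In the wrist picture the knob was within a few pixels of where the shut stop puts it. The network gave its height as 0.154 m against 0.155 m expected, while the scene camera's low-confidence fix (0.54) disagreed by about 23 mm across and 10 mm in height. The pad is against the rack, and nothing on the bench looked disturbed in the wrist view. The arm is clear, about 0.31 m up, with only noise on the force reading.
- **Unverified:** The final pad force of more than 5 N is inferred from the force rise while pushing. Any brief force peak on the pad as the lever snapped was not measured either. The tool had also tilted about 0.26 rad by the end, because the rows do not hold tilt under load; it did no visible harm.

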